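# Roll the edge trim home

### The job

Take the hand roller from its rest and roll it with firm but not heavy pressure (keep below 30 N) along the sectioned metal trim on the top edge of the upright board, working from the end with the steel end cap to the open end, until every section is fully seated. Touch the trim and board with the roller only, then put the roller back upright in its rest, and leave the tin, the pliers and the brass fitting alone.

Things in the scene. Friction and masses are not known exactly. Their poses are not given: they have to be found in the camera images.
- board: Plywood board 196 mm long, 24 mm thick, on edge in two wooden feet (84 x 30 x 46 mm) fixed to the bench; its top edge carries a 31 mm wide aluminium trim of six 32 mm sections in a row. Origin: on the bench under its middle; z up, y along the board: a steel end cap at the +y end, the -y end open. This measured frame is that of the feet; the board sits unevenly in them (see cap_end).
- cap_end (a point): Outer end of section 1, mid-width on top of the unseated trim, by the 5 mm thick steel cap (top 1 mm below the unseated, 4 mm above the seated trim). Always reads 81 mm above the bench, but that is nominal: the board is wedged in its feet up to 5 mm higher or lower and sloping lengthwise up to 0.08 rad either way (not measured): this end may be 13 mm off in height. It does not give under load.
- open_end (a point): Outer end of section 6, mid-width on top of the unseated trim at the open end, 192 mm from cap_end. Also reads a nominal 81 mm above the bench; its true height may be up to 13 mm more or less, as for cap_end.
- roller: Hand roller, about 0.32 kg: dark wheel 44 mm in diameter, 34 mm wide, axle along y (it rolls along x); over it a metal crown plate 72 (x) x 44 (y) mm, 52 to 62 mm above the wheel's lowest point; on that a wooden grip 26 (x) x 42 (y) mm, up to 114 mm. Origin: the wheel's lowest point, z up the grip. Fingers closing along x can bear down on the plate beside the grip.
- wheel (a joint): Turn of the roller's wheel in its fork in rad, 0 at the start; rolling 22 mm changes it by 1, either sign.
- stand: Wooden rest of the roller, 108 x 84 mm, fixed. Two blocks 52 mm apart (across x) carry the crown plate on their tops, 62 mm above the bench; the wheel hangs in the gap. A rim 6 mm high leaves the plate 6 mm of play all round. Origin: on the bench under its middle; the rested roller's origin is 10 mm above it, its x along the stand's x (either way round).
- tin: Bystander: a closed tin, 73 mm diameter, 88 mm high, origin at the centre of its underside.
- pliers: Bystander: pliers lying flat, 183 mm long, 13 mm high, origin at the centre of the underside.
- brass_fitting: Bystander: small brass fitting, 22 x 24 mm, 42 mm high, standing, origin at the centre of its underside.
- trim_1 (a joint): How far trim section 1 has been pushed down onto the board's edge, in m: 0 stands 5 mm proud, 0.005 is fully home. It is the section next to the steel end cap; 2, 3, 4, 5 and 6 follow in order. A section slides down stiffly, at about 8 N, and stays where it is left; it dents at more than 30 N.
- trim_2 (a joint): How far trim section 2 has been pushed down onto the board's edge, in m: 0 stands 5 mm proud, 0.005 is fully home. Centre 48 mm from cap_end. Behaves as section 1.
- trim_3 (a joint): How far trim section 3 has been pushed down onto the board's edge, in m: 0 stands 5 mm proud, 0.005 is fully home. Centre 80 mm from cap_end. Behaves as section 1.
- trim_4 (a joint): How far trim section 4 has been pushed down onto the board's edge, in m: 0 stands 5 mm proud, 0.005 is fully home. Centre 112 mm from cap_end. Behaves as section 1.
- trim_5 (a joint): How far trim section 5 has been pushed down onto the board's edge, in m: 0 stands 5 mm proud, 0.005 is fully home. Centre 144 mm from cap_end. Behaves as section 1.
- trim_6 (a joint): How far trim section 6 has been pushed down onto the board's edge, in m: 0 stands 5 mm proud, 0.005 is fully home. Centre 176 mm from cap_end. It is the section at the open end.
There are look-alikes about, which are no part of the job. What is shaped like the roller but purple or turquoise is not meant.

How it is judged:
On the way, in this order (a step that is already met when the one before it is completed fails the run):
1. the roller is lifted out of its rest (z of roller in the frame of stand above 0.04 m and contact force between roller and stand below 0.1 N), for 0.1 s.
2. the section at the end cap is seated first, while the last three still stand proud (value of joint trim_1 above 0.0035 m and value of joint each of trim_4, trim_5, trim_6 below 0.0025 m), for 0.1 s.
3. the roller has rolled along the trim under pressure: its wheel has turned more than 2 rad, and it presses on the trim (contact force between roller and board above 3 N and (value of joint wheel above 2 rad or value of joint wheel below -2 rad)).
4. all six sections are seated (value of joint each of trim_1, trim_2, trim_3, trim_4, trim_5, trim_6 above 0.0035 m), for 0.1 s.
At the end, for the whole second after the job is handed in: All six trim sections are pushed down to within 1.5 mm of fully home, and the roller rests upright (within 0.1 rad) in its rest, its crown plate on the two blocks inside the rim (within 12 mm of the middle, height within 4 mm), released and still (all of step 4 and horizontal distance between roller and stand below 0.012 m and z of roller in the frame of stand between 0.006 and 0.014 m and angle between roller's own z axis and vertical below 0.1 rad and linear speed of roller below 0.02 m/s); the robot touches nothing.
It fails at once if the roller presses on the trim or board with more than 30 N (contact force between roller and board above 30 N).
It fails at once if the gripper or the arm touches the trim or board (contact force between any of the fingers, the arm and board above 1 N).
It fails at once if a bystander is disturbed (distance of any of tin, pliers, brass_fitting from where it was at the start of the episode above 0.02 m).
It also fails if it takes over 72 s, if anything falls off the work surface, if the arm or the gripper's body presses on something with over 40 N, if the wrist force passes 120 N, or if a joint passes its speed limit or range.

### The arm

A 6-joint arm with a two-finger parallel gripper is mounted at the origin on a cart in front of the work surface, level with it; the furniture and walls round the work are solid. World frame = base frame: x ahead of the robot, y to its left, z up, the work surface at z = 0. Lengths are in m, angles in rad, forces in N, time in s.
With the tool pointing down it reaches from about 0.35 to 0.975 m from the base axis. Payload 7.1 kg.
Tool frame: the origin (TCP) lies midway between the tips of the shut fingers; the grasp point (between the pads) lies 19 mm behind it; z points along the fingers, y is the line along which they close (so a half turn about z gives the same grasp; the last joint's range is limited). The gripper opens to 88 mm and grips with 3 to 60 N. Pads are 20 mm wide; open, the fingers measure 115 mm over their backs; the gripper's body (75 mm by 178 mm) begins 61 mm behind the grasp point.
Start: joints at [-1.315, 0.423, 1.63, -0, 1.089, -0.019], TCP at [0.17, -0.602, 0.2] pointing down, gripper open.
Joint ranges: [-3, 3], [-0.9, 2.11], [0.09, 2.58], [-1.31, 4.45], [0.11, 2.69], [-2.54, 2.54]. Speed limits (rad/s): [2.39, 2.39, 3.01, 3.14, 3.14, 3.14].

### API

Orientations are given as a unit quaternion [w, x, y, z].
In Python, from station import move_pose, movel, movej, command_gripper, wait, inverse_kinematics, read_camera, camera_info, MotionError, job_done, get_time, get_joint_pos, get_qvel, get_effort, get_tcp_pos, get_ee_rot, get_ft_force, get_ft_torque, get_grip_width, get_finger_force gives the robot as it stands. Calls block until the motion is done:
- move_pose(position, orientation): joint-space move of the TCP to a pose.
- movel(position, frame=None, v=0.15, until_force=None): straight line of the TCP; frame=None keeps the orientation; v is the mean speed in m/s. With until_force (N) it stops when the force on the tool has changed by that much, and returns True; else False.
- movej(angles): joint-space move.
- command_gripper(opening): opening from 0.0 (shut) to 1.0 (fully open); the grip force is fixed at half the most; returns when the fingers have stopped.
- wait(seconds).
- inverse_kinematics(position, orientation): joint angles nearest the present ones, or None.
- read_camera(name): name is "scene" or "top"; returns the picture (480x640x3 uint8, red, green, blue); there is no depth.
- camera_info(name): a dict with "intrinsics" (3x3 intrinsics, pixels), "T" (4x4, takes a point from camera to world coordinates). Camera axes: x right, y up, looking along -z (the intrinsics and any distortion apply to the point x, -y, -z); pixel columns grow to the right and rows downward; lengths in m; the calibration is good to about 2 mm. A picture is of the moment at which its call begins. camera_info takes no time and is no camera call.
A pose or a line that the arm cannot do raises MotionError and nothing moves.
- job_done(): hands the job in; it is judged then, once.
Readings, each from a call of its own:
- get_time(): time.
- get_joint_pos(): joint angles.
- get_qvel(): joint speeds.
- get_effort(): joint torques, N m.
- get_tcp_pos(): TCP position.
- get_ee_rot(): TCP orientation.
- get_ft_force(): force on the tool from outside, world axes, zero at the start.
- get_ft_torque(): the same for the moment, N m.
- get_grip_width(): opening from 0.0 (shut) to 1.0 (fully open).
- get_finger_force(): force on a finger pad.
Only numpy, scipy, OpenCV 4.12 (cv2) and the standard library are available. Lean on these libraries where they do the work, as an engineer would, in place of code of your own. Each camera call takes 0.05 s, during which the arm holds its last target. There are 200 camera calls.

## Working session

There is one attempt and no reset: what is moved stays moved. The work goes in short steps, each a Python script; the robot and the scene stay as the last script left them, time stands still between calls to the robot, and variables do not carry over. Pictures are saved under pics/ and viewed, at most 12 in all, crops included, and the job is handed in when it is done.

```bash
ls && mkdir -p pics
python3 - <<'E'
from station import *
import cv2
for n in("scene","top"):
    im=read_camera(n); cv2.imwrite(f"pics/{n}0.png",im[:,:,::-1]); c=camera_info(n); print(n,c)
print(get_time(),get_ee_rot(),get_tcp_pos(),get_ft_force())
E
```

```text
pics
scene {'intrinsics': array([[535.20580833,   0.        , 313.7952901 ],
       [  0.        , 535.20580833, 239.72394601],
       [  0.        ,   0.        ,   1.        ]]), 'T': array([[-0.77805748,  0.25065628, -0.57601909, -0.0499951 ],
       [-0.62816117, -0.30119447,  0.71742277,  0.68775354],
       [ 0.00633276,  0.92002898,  0.39179915,  0.50774098],
       [ 0.        ,  0.        ,  0.        ,  1.        ]])}
top {'intrinsics': array([[449.0830598 ,   0.        , 325.24170629],
       [  0.        , 449.0830598 , 235.26120728],
       [  0.        ,   0.        ,   1.        ]]), 'T': array([[ 0.0211181 ,  0.99790068, -0.06122297,  0.46622491],
       [-0.9991828 ,  0.02317686,  0.03311436, -0.03285293],
       [ 0.0344638 ,  0.06047363,  0.99757465,  1.0944799 ],
       [ 0.        ,  0.        ,  0.        ,  1.        ]])}
0.1 [-6.80773861e-04  9.90575936e-01  1.36962938e-01 -7.76994546e-05] [ 0.16948437 -0.60103157  0.19949555] [ 0.39252498 -0.13700139 -0.9877503 ]
```

View pics/scene0.png

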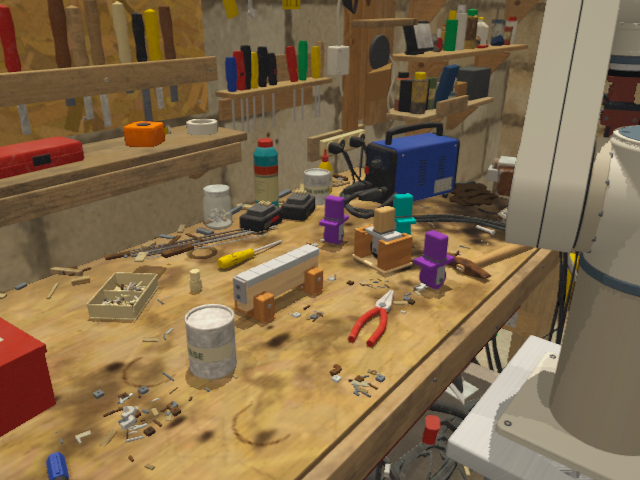

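View pics/top0.png

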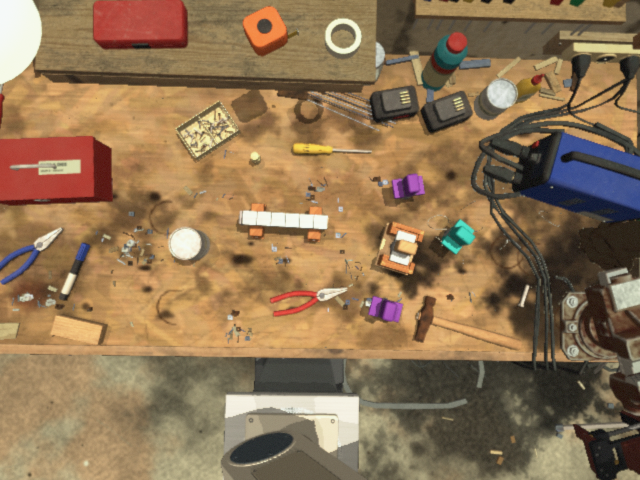

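Scene view: roller with wooden grip on its wooden stand at about (385,240), board at (278,285), tin at (211,340), pliers at (375,318) and brass fitting at (195,281). Roller-shaped things in the top view: purple (408,186), turquoise (457,236), purple (386,309) and wooden/metal (401,247). Only the last sits in a wooden rest and has a wooden grip, so it is the one meant. I'll confirm that in an enlarged crop.

Run:
```python
import cv2,numpy as np
t=cv2.imread("pics/top0.png"); s=cv2.imread("pics/scene0.png")
a=cv2.resize(t[195:290,230:430],None,fx=4,fy=4,interpolation=cv2.INTER_CUBIC)
cv2.imwrite("pics/c1.png",a)
cv2.imwrite("pics/c2.png",cv2.resize(s[185:325,225:425],None,fx=4,fy=4,interpolation=cv2.INTER_CUBIC))
```

```text
(no output)
```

View pics/c1.png

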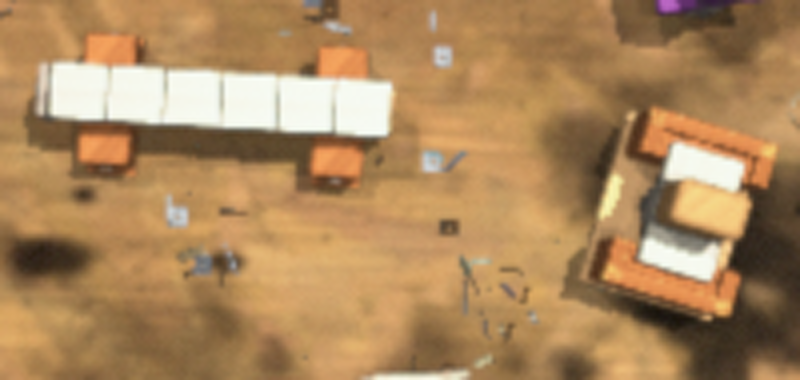

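View pics/c2.png

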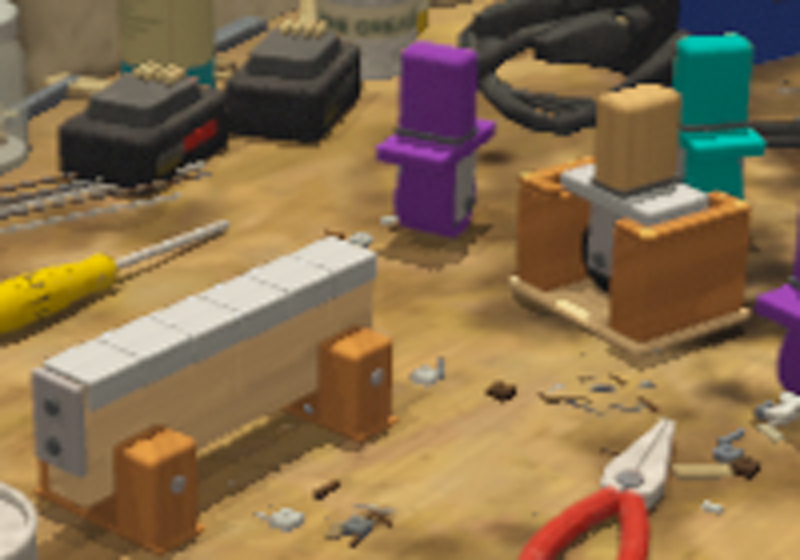

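The crops confirm the roller: wooden grip, grey plate, dark wheel, sitting in the orange stand (top view about (401,247)). The grey end cap is at the left, +y end of the trim (top about (241,217)), and the open end is at about (328,222). Next I'll measure from masks.

```bash
cat > h.py <<'E'
import cv2,numpy as np
from station import *
def ray(n,p):
    c=camera_info(n);K=c["intrinsics"];T=c["T"]
    d=np.array([(p[0]-K[0,2])/K[0,0],-(p[1]-K[1,2])/K[1,1],-1.]); return T[:3,3],T[:3,:3]@d
def onz(n,p,z):
    o,d=ray(n,p); return o+d*(z-o[2])/d[2]
def tri(a,b):
    (o1,d1),(o2,d2)=ray("top",a),ray("scene",b)
    s=np.linalg.lstsq(np.c_[d1,-d2],o2-o1,rcond=None)[0]
    p,q=o1+s[0]*d1,o2+s[1]*d2; return (p+q)/2,np.linalg.norm(p-q)
def proj(n,P):
    c=camera_info(n);K=c["intrinsics"];q=np.linalg.inv(c["T"])@np.r_[P,1]
    return np.array([K[0,2]+K[0,0]*q[0]/-q[2],K[1,2]+K[1,1]*-q[1]/-q[2]])
E
python3 - <<'E'
from h import *
np.set_printoptions(precision=4,suppress=True)
def blobs(n,box,f,amin=30):
    im=cv2.imread(f"pics/{n}0.png"); hsv=cv2.cvtColor(im,cv2.COLOR_BGR2HSV)
    m=f(*[hsv[...,i].astype(int) for i in range(3)]).astype(np.uint8)*255
    x0,y0,x1,y1=box; z=np.zeros_like(m); z[y0:y1,x0:x1]=m[y0:y1,x0:x1]
    cs,_=cv2.findContours(z,cv2.RETR_EXTERNAL,cv2.CHAIN_APPROX_NONE)
    for c in cs:
        if cv2.contourArea(c)>amin:
            r=cv2.minAreaRect(c); print(n,cv2.contourArea(c),np.round(r[0],1),np.round(r[1],1),round(r[2],1),'box',cv2.boxPoints(r).round(1).tolist(),'poly',cv2.approxPolyDP(c,2,True)[:,0].tolist())
t=lambda lo:(lambda h,s,v:(s<60)&(v>lo))
print("trim");blobs("top",(232,200,335,240),t(190));blobs("scene",(228,240,325,300),t(190))
print("plate");blobs("top",(380,225,425,275),t(180))
org=lambda h,s,v:(h<15)&(s>150)&(v>120)
print("orange");blobs("top",(370,215,430,280),org);blobs("top",(232,195,335,245),org)
im=cv2.imread("pics/top0.png");print("hsv",cv2.cvtColor(im,cv2.COLOR_BGR2HSV)[[246,250,241],[405,410,390]])
tan=lambda h,s,v:(h>11)&(h<22)&(s>80)&(v>170)
print("grip");blobs("top",(394,236,420,258),tan)
im=cv2.imread("pics/scene0.png");print(cv2.cvtColor(im,cv2.COLOR_BGR2HSV)[[270,262,285,290],[270,275,240,262]])
E
```

```text
trim
top 1060.5 [284.7 219.1] [84.9 13.9] 3.3 box [[241.89999389648438, 223.60000610351562], [242.6999969482422, 209.6999969482422], [327.3999938964844, 214.60000610351562], [326.6000061035156, 228.60000610351562]] poly [[243, 211], [243, 223], [326, 228], [326, 215]]
scene 625.5 [276.6 261.8] [ 9.4 85. ] 66.0 box [[235.89999389648438, 274.70001220703125], [313.5, 240.1999969482422], [317.3999938964844, 248.8000030517578], [239.6999969482422, 283.3999938964844]] poly [[317, 248], [307, 244], [236, 275], [249, 279]]
plate
top 104.5 [399.3 259.1] [19.   8.6] 7.1 box [[389.3999938964844, 262.20001220703125], [390.3999938964844, 253.6999969482422], [409.20001220703125, 256.0], [408.20001220703125, 264.5]] poly [[390, 257], [391, 260], [407, 264], [409, 258], [393, 254]]
top 126.0 [405.7 236.4] [18.9  8.8] 10.6 box [[395.6000061035156, 238.89999389648438], [397.29998779296875, 230.3000030517578], [415.79998779296875, 233.8000030517578], [414.20001220703125, 242.39999389648438]] poly [[397, 232], [396, 239], [414, 241], [414, 235]]
orange
top 199.5 [397.2 264. ] [33.6 11.8] 15.6 box [[379.
[... 1016 characters left out ...]
261, 228]]
top 72.0 [315.  209.5] [ 7. 12.] 90.0 box [[309.0, 206.0], [321.0, 206.0], [321.0, 213.0], [309.0, 213.0]] poly [[309, 207], [309, 212], [321, 213], [320, 207]]
top 72.0 [258.  206.5] [ 7. 14.] 90.0 box [[251.0, 203.0], [265.0, 203.0], [265.0, 210.0], [251.0, 210.0]] poly [[251, 209], [261, 210], [265, 205], [252, 203]]
hsv [[ 20 118 245]
 [ 19 121 244]
 [ 16 118 181]]
grip
top 178.5 [406.9 247.9] [18.  15.2] 18.4 box [[395.8999938964844, 252.3000030517578], [400.70001220703125, 237.89999389648438], [417.79998779296875, 243.60000610351562], [413.0, 258.0]] poly [[400, 240], [398, 248], [411, 253], [412, 257], [416, 243]]
[[ 21  26 167]
 [ 21  22 224]
 [ 15  36  98]
 [ 17 123 143]]
```

Run:
```python
from h import *
np.set_printoptions(precision=4,suppress=True)
C=tri((242.4,217),(242.1,277.5));O=tri((327,221.6),(312.9,246.2))
print("cap",C,"open",O, "len",np.linalg.norm(C[0]-O[0]))
for z in (.07,.081,.092): 
    a,b=onz("top",(242.4,217),z),onz("top",(327,221.6),z);print(z,a,b,np.linalg.norm(a-b), "scene",proj("scene",a),proj("scene",b))
print("grip",onz("top",(407,247.4),.124),"plate",onz("top",(402.8,247.3),.072),"stand",onz("top",(402,247.7),.068))
a,b=onz("top",(397.2,264),.068),onz("top",(406.8,231.4),.068); d=b-a;print("stand yaw of x",np.degrees(np.arctan2(d[1],d[0])),np.linalg.norm(d))
# feet midpoints
print("feet tops(46mm)",[onz("top",p,.046) for p in((313.6,235.2),(255.5,231),(315,209.5),(258,206.5))])
print("lookalikes",[onz("top",p,.1) for p in((408,186),(457,236),(386,309))],"tin",onz("top",(186,244),.088),"brass",onz("top",(255,158),.042))
p=C[0]*0;R=lambda yaw:[0,np.cos(yaw/2),np.sin(yaw/2),0]
for yaw in np.radians([-16,164,74,-106,-90,90]):
    for P in((.456,-.224,.2),(.53,.1,.2)): print(np.degrees(yaw),P,inverse_kinematics(P,R(yaw)))
```

```text
cap (array([0.5648, 0.1205, 0.0835]), np.float64(0.000835969700969683)) open (array([ 0.5599, -0.0697,  0.0796]), np.float64(0.0006333711099160771)) len 0.19024171773241413
0.07 [0.5664 0.1228 0.07  ] [ 0.5605 -0.0702  0.07  ] 0.19310428520176856 scene [240.5918 284.5634] [312.9559 250.4577]
0.081 [0.5653 0.1211 0.081 ] [ 0.5595 -0.0698  0.081 ] 0.19103089446016372 scene [241.4256 278.773 ] [313.257  245.5977]
0.092 [0.5642 0.1194 0.092 ] [ 0.5585 -0.0694  0.092 ] 0.18895750371855888 scene [242.2661 272.9358] [313.5611 240.6901]
grip [ 0.5035 -0.2436  0.124 ] plate [ 0.5055 -0.2452  0.072 ] stand [ 0.5047 -0.2442  0.068 ]
stand yaw of x -15.837784723796428 0.07850064787411838
feet tops(46mm) [array([ 0.5301, -0.0404,  0.046 ]), array([0.5367, 0.0951, 0.046 ]), array([ 0.5906, -0.0423,  0.046 ]), array([0.5943, 0.091 , 0.046 ])]
lookalikes [array([ 0.6426, -0.2497,  0.1   ]), array([ 0.5325, -0.3614,  0.1   ]), array([ 0.3673, -0.2035,  0.1   ])] tin [0.5014 0.2426 0.088 ] brass [0.7097 0.102  0.042 ]
-16.0 (0.456, -0.224, 0.2) [-0.48    0.2518  1.8854 -0.      1.0044  1.37  ]
-16.0 (0.53, 0.1, 0.2) [ 0.1644  0.2982  1.8198 -0.      1.0235  2.0145]
164.0 (0.456, -0.224, 0.2) [-0.48    0.2518  1.8854 -0.      1.0044 -1.7716]
164.0 (0.53, 0.1, 0.2) [ 0.1644  0.2982  1.8198 -0.      1.0235 -1.1271]
74.0 (0.456, -0.224, 0.2) [-0.48    0.2518  1.8854 -0.      1.0044 -0.2008]
74.0 (0.53, 0.1, 0.2) [ 0.1644  0.2982  1.8198 -0.      1.0235  0.4437]
-106.0 (0.456, -0.224, 0.2) None
-106.0 (0.53, 0.1, 0.2) None
-90.0 (0.456, -0.224, 0.2) None
-90.0 (0.53, 0.1, 0.2) None
90.0 (0.456, -0.224, 0.2) [-0.48    0.2518  1.8854 -0.      1.0044 -0.48  ]
90.0 (0.53, 0.1, 0.2) [ 0.1644  0.2982  1.8198 -0.      1.0235  0.1644]
```

```bash
cat >> h.py <<'E'
R=lambda deg:[0,np.cos(np.radians(deg)/2),np.sin(np.radians(deg)/2),0]
def fz(n=4): return np.mean([get_ft_force() for _ in range(n)],0)
E
python3 - <<'E'
from h import *
np.set_printoptions(precision=4,suppress=True)
Y=74.2; x,y=.5042,-.2440
command_gripper(.62)
move_pose([x,y,.20],R(Y)); print(get_time(),get_tcp_pos(),fz())
movel([x,y,.085],v=.12); wait(.2); f0=fz()
hit=movel([x,y,.066],v=.015,until_force=3); p=get_tcp_pos(); print("hit",hit,p,fz()-f0)
movel([x,y,p[2]+.0008],v=.02); command_gripper(0); wait(.2)
print("grip",get_grip_width(),get_finger_force(),get_tcp_pos(),fz()-f0,get_time())
im=read_camera("scene");cv2.imwrite("pics/g1.png",cv2.resize(im[130:310,290:490,::-1],None,fx=3,fy=3))
E
```

```text
2.5833 [ 0.5039 -0.2448  0.2   ] [-0.432  -0.4651  0.1192]
hit False [ 0.5043 -0.244   0.0661] [-0.4745  0.3707  0.8877]
grip 0.2957847627168899 29.99989539384842 [ 0.5045 -0.2441  0.0669] [ 1.8804 -0.6646  0.4293] 6.3167
```

View pics/g1.png

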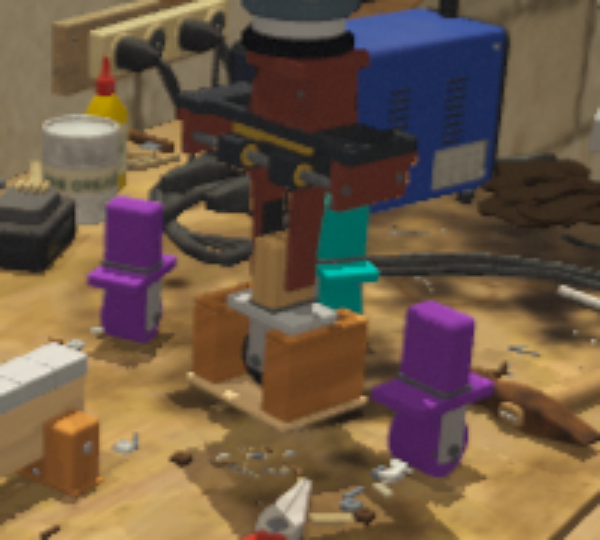

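Grip is on the wooden handle, but the fingertips didn't touch the plate. The tips probably retract as the fingers open. I'll regrip at a narrower opening so they bear on the plate.

Run:
```python
from h import *
np.set_printoptions(precision=4,suppress=True)
x,y=.5042,-.2440
command_gripper(.38); wait(.2); f0=fz()
hit=movel([x,y,.056],v=.012,until_force=4); p=get_tcp_pos(); print("hit",hit,p,fz()-f0)
if hit:
    movel([x,y,p[2]+.0005],v=.02); command_gripper(0); wait(.2)
    print("grip",get_grip_width(),get_finger_force(),get_tcp_pos(),fz()-f0,get_time())
    g=get_tcp_pos()
    movel([g[0],g[1],.20],v=.12); wait(.3); print("lifted",get_grip_width(),get_tcp_pos(),fz(8)-f0,get_time())
    im=read_camera("scene");cv2.imwrite("pics/g2.png",cv2.resize(im[80:310,290:490,::-1],None,fx=2.5,fy=2.5))
```

```text
hit False [ 0.5043 -0.244   0.0561] [ 0.3221 -0.8878 -0.6738]
```

Run:
```python
from h import *
np.set_printoptions(precision=4,suppress=True)
print(get_tcp_pos(),get_grip_width(),fz(),get_time())
im=read_camera("scene");cv2.imwrite("pics/g3.png",cv2.resize(im[150:270,310:450,::-1],None,fx=5,fy=5,interpolation=cv2.INTER_CUBIC))
for z in(.056,.066,.072,.124): print(z,proj("scene",[.5042,-.244,z]),(proj("scene",[.5042,-.244,z])-[310,150])*5)
```

```text
[ 0.5043 -0.244   0.0561] 0.38019219483034694 [-0.1126 -0.3171 -0.709 ] 7.9917
0.056 [383.2924 237.9149] [366.4618 439.5746]
0.066 [383.5561 233.6667] [367.7807 418.3336]
0.072 [383.7153 231.104 ] [368.5763 405.5201]
0.124 [385.1219 208.4504] [375.6093 292.252 ]
```

View pics/g3.png

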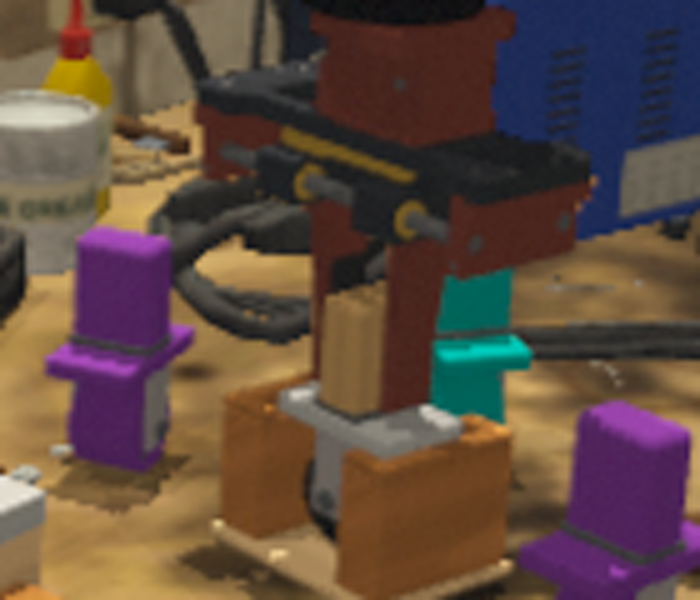

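The fingertips look just above the plate, so in this open state they sit several mm behind the TCP. I'll keep descending gently until there is a force.

Run:
```python
from h import *
np.set_printoptions(precision=4,suppress=True)
x,y=.5042,-.2440
f0=fz(8)
hit=movel([x,y,.046],v=.01,until_force=4); p=get_tcp_pos(); print("hit",hit,p,fz()-f0,get_ft_torque(),get_time())
im=read_camera("scene");cv2.imwrite("pics/g4.png",cv2.resize(im[150:270,310:450,::-1],None,fx=5,fy=5,interpolation=cv2.INTER_CUBIC))
```

```text
hit True [ 0.5042 -0.244   0.0499] [-0.9429  0.7431  5.1552] [ 0.0447  0.0046 -0.0107] 8.7
```

View pics/g4.png

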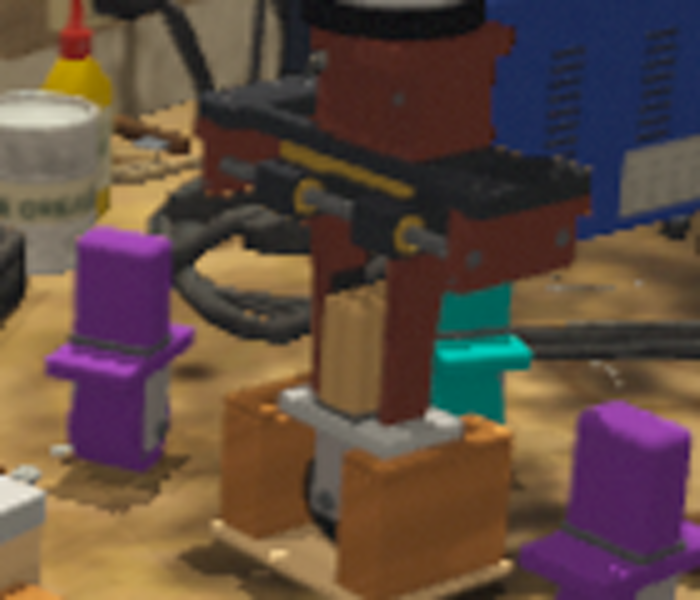

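Run:
```python
from h import *
np.set_printoptions(precision=4,suppress=True)
x,y=.5042,-.2440
movel([x,y,.0506],v=.02); f0=fz(8); command_gripper(0); wait(.2); g=get_tcp_pos()
print("grip",get_grip_width(),get_finger_force(),g,fz()-f0,get_time())
movel([x,y,.18],v=.12); wait(.3); print("lifted",get_grip_width(),get_finger_force(),get_tcp_pos(),fz(8)-f0,get_ft_torque(),get_time())
im=read_camera("scene");cv2.imwrite("pics/g5.png",cv2.resize(im[80:250,310:470,::-1],None,fx=3.5,fy=3.5,interpolation=cv2.INTER_CUBIC))
for z in(.18,.202,.26): print(z,(proj("scene",[x,y,z])-[310,80])*3.5)
```

```text
grip 0.2993572143649352 29.998507797718048 [ 0.5041 -0.2439  0.0504] [ 0.8478  0.1447 -0.9043] 9.4917
lifted 0.29434842359842434 29.998729526996613 [ 0.504  -0.2439  0.1795] [ 0.4067 -0.4523 -2.4206] [ 0.0116 -0.0475 -0.01  ] 11.0167
0.18 [268.4293 360.9524]
0.202 [270.6508 325.1751]
0.26 [276.6766 228.1277]
```

View pics/g5.png

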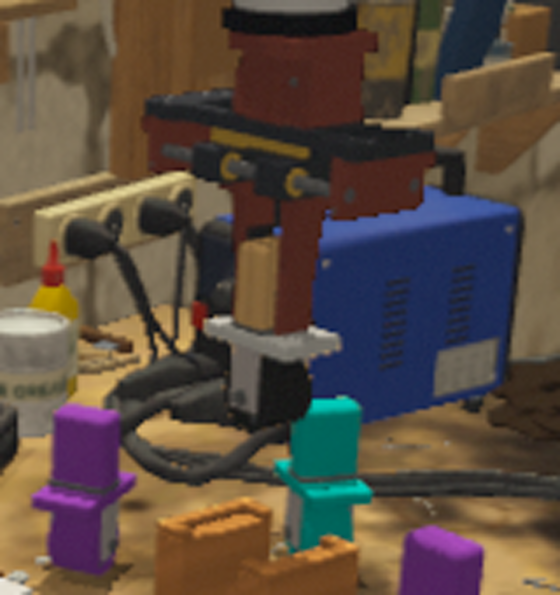

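Roller held upright, plate about 21 mm above the TCP. Now to section 1.

```bash
cat >> h.py <<'E'
CAP=np.array([.5648,.1205]);OPEN=np.array([.5599,-.0697]);U=(OPEN-CAP)/np.linalg.norm(OPEN-CAP)
YB=np.degrees(np.arctan2(-U[0],U[1]))%360   # tool y along -U.. (sin,-cos)
YB=np.degrees(np.arctan2(-U[0],U[1]))
if YB<0: YB+=180
at=lambda s,z:[*(CAP+U*s),z]
E
python3 - <<'E'
from h import *
np.set_printoptions(precision=4,suppress=True)
print("yaw",YB,inverse_kinematics(at(16,.2) if 0 else at(.016,.2),R(YB)))
movel([.5042,-.244,.2],v=.1)
move_pose(at(.016,.2),R(YB)); 
movel(at(.016,.142),v=.1); wait(.3); f0=fz(8); np.save("f0.npy",f0); print(f0,get_tcp_pos(),get_time())
hit=movel(at(.016,.105),v=.012,until_force=4); p=get_tcp_pos(); print("hit",hit,p,"top est",p[2]-.0405,fz()-f0,get_time())
im=read_camera("scene");cv2.imwrite("pics/b1.png",cv2.resize(im[150:330,200:400,::-1],None,fx=3.5,fy=3.5,interpolation=cv2.INTER_CUBIC))
im=read_camera("top");cv2.imwrite("pics/b1t.png",im[:,:,::-1])
E
```

```text
yaw 178.52425219071486 [ 0.1624  0.349   1.745  -0.      1.0476 -1.3827]
[ 0.6605 -0.2442 -3.2549] [0.5647 0.1046 0.1426] 13.775
hit True [0.5644 0.1045 0.1221] top est 0.08158780688483802 [-0.4685  0.9636  6.5934] 15.4667
```

View pics/b1.png

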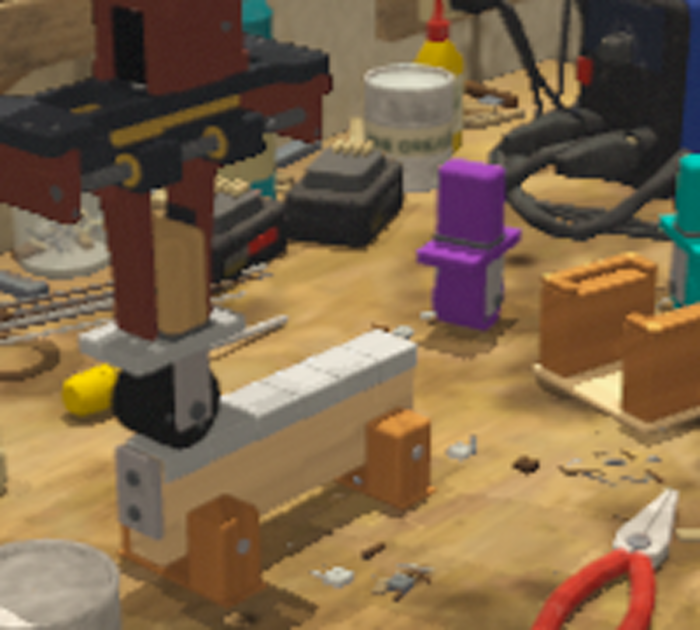

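The wheel sits on section 1, next to the cap and centred across the trim. Now I'll press in small steps.

Run:
```python
from h import *
np.set_printoptions(precision=4,suppress=True)
f0=np.load("f0.npy"); z=get_tcp_pos()[2]; t=get_time()
for i in range(30):
    z-=.0004; movel(at(.016,z),v=.02); f=fz(2)-f0; print(round(z,4),round(get_tcp_pos()[2],4),f,round(get_time()-t,2))
    if f[2]>13: break
```

```text
0.1216 0.1218 [-0.9031  0.454   7.0644] 0.25
0.1212 0.1213 [ 0.2092 -0.3007  7.561 ] 0.5
0.1208 0.1208 [-1.0786  0.44    7.6142] 0.75
0.1204 0.1204 [0.4563 0.0792 6.7556] 1.0
0.12 0.12 [0.2289 0.9857 6.8482] 1.25
0.1196 0.1196 [0.4049 0.3672 7.412 ] 1.5
0.1192 0.1192 [0.0937 0.833  6.9424] 1.75
0.1188 0.1188 [ 1.2114 -0.2834  6.9319] 2.0
0.1184 0.1184 [-0.2707  0.1086  6.7835] 2.25
0.118 0.118 [0.2493 1.0202 7.0466] 2.5
0.1176 0.1177 [-0.1911  0.2911  7.8328] 2.75
0.1172 0.1176 [ 0.0009 -0.3075 10.6638] 3.0
0.1168 0.1175 [-1.228   0.8632 13.2658] 3.25
```

Section 1 is seated: it slid 4.9 mm at about 7 N and then went firm, with a contact stiffness of about 6.5 N/mm. Now I'll roll under closed-loop force.

```bash
cat > roll.py <<'E'
from h import *
import sys
np.set_printoptions(precision=2,suppress=True)
s,send,z=map(float,sys.argv[1:4]); f0=np.load("f0.npy"); log=[]
f=fz(2)-f0
while s<send-1e-6:
    s=min(s+.003,send); z+=np.clip((np.linalg.norm(f)-15)/6500*.5,-.0006,.0015)
    movel(at(s,z),v=.03); f=fz(3)-f0; p=get_tcp_pos()
    log.append((s*1e3,z*1e3,p[2]*1e3,*f))
    if np.linalg.norm(f)>24: print("high"); break
print(np.array(log)); print("s,z",s,z,"t",get_time(),"grip",get_grip_width())
E
python3 roll.py .016 .061 .1168
```

```text
[[ 19.   116.67 117.54  -1.15   3.14  14.23]
 [ 22.   116.64 117.55  -2.23   4.06  14.12]
 [ 25.   116.63 117.51  -1.04   4.5   13.93]
 [ 28.   116.61 117.48  -1.31   2.15  13.88]
 [ 31.   116.54 117.39  -2.13   0.18  14.43]
 [ 34.   116.51 117.34  -1.36  -0.14  14.33]
 [ 37.   116.46 117.32  -1.17  -0.41  15.94]
 [ 40.   116.54 117.34  -1.94  -0.52  14.08]
 [ 43.   116.48 117.32  -2.17  -0.37  15.24]
 [ 46.   116.51 117.32  -1.63  -0.12  14.56]
 [ 49.   116.48 117.31  -1.68   0.01  15.32]
 [ 52.   116.51 117.33  -1.75   2.69  13.27]
 [ 55.   116.41 117.31  -1.82   4.26  14.53]
 [ 58.   116.43 117.29  -1.64   3.13  13.99]
 [ 61.   116.38 117.23  -0.68   2.77  14.64]]
s,z 0.061 0.11638408154310874 t 22.5667 grip 0.29241535789129536
```

```bash
python3 roll.py .061 .181 .11638
python3 - <<'E'
from h import *
p=get_tcp_pos(); movel(at(.181,p[2]+.05),v=.1)
movel(at(.24,.20),v=.15); movel([.5042,-.244,.2],v=.2); print(get_tcp_pos(),get_time())
im=read_camera("scene");cv2.imwrite("pics/e1.png",cv2.resize(im[120:330,200:470,::-1],None,fx=2.8,fy=2.8,interpolation=cv2.INTER_CUBIC))
E
```

```text
[[ 64.   116.37 117.17  -1.16  -0.21  14.45]
 [ 67.   116.33 117.13  -2.06  -0.55  14.79]
 [ 70.   116.33 117.15  -1.4   -0.01  14.98]
 [ 73.   116.33 117.1   -1.69  -0.55  14.  ]
 [ 76.   116.27 117.12  -1.57  -0.81  15.13]
 [ 79.   116.28 117.08  -1.89  -0.2   14.25]
 [ 82.   116.24 117.07  -1.54  -0.18  15.04]
 [ 85.   116.25 117.1   -1.82   3.56  15.6 ]
 [ 88.   116.33 117.09  -1.41   4.14  13.73]
 [ 91.   116.28 117.05  -1.24   2.76  13.84]
 [ 94.   116.22 117.02  -1.17   0.96  13.66]
 [ 97.   116.12 116.91  -1.57  -0.61  14.6 ]
 [100.   116.1  116.91  -1.8   -1.68  15.09]
 [103.   116.12 116.91  -1.88  -0.82  14.37]
 [106.   116.08 116.93  -1.01  -1.36  13.88]
 [109.   116.01 116.86  -0.69   0.12  15.21]
 [112.   116.02 116.85  -1.32  -1.12  14.28]
 [115.   115.98 116.83  -1.89   0.98  13.6 ]
 [118.   115.88 116.82  -1.7    2.97  14.9 ]
 [121.   115.9  116.82  -1.49   4.03  14.84]
 [124.   115.94 116.77  -2.39   1.93  13.33]
 [127.   115.84 116.7   -1.53   0.25  13.98]
 [130.   115.77 116.65  -1.62   0.29  14.06]
 [133.   115.7  116.64  -2.53  -0.28  15.64]
 [136.   115.77 116.61  -1.71  -0.64  15.5 ]
 [139.   115.81 116.63  -1.52  -0.17  14.13]
 [142.   115.75 116.63  -1.03  -1.61  14.46]
 [145.   115.72 116.55  -0.98  -1.48  15.34]
 [148.   115.75 116.6   -0.86   1.9   13.87]
 [151.   115.68 116.57  -0.42   3.92  16.13]
 [154.   115.8  116.57  -0.48   3.56  13.76]
 [157.   115.74 116.51  -1.32   1.8   13.82]
 [160.   115.67 116.41  -0.93  -0.73  13.99]
 [163.   115.59 116.39  -2.12   1.34  14.69]
 [166.   115.58 116.38  -1.95  -0.27  14.66]
 [169.   115.57 116.37  -1.05   0.    14.21]
 [172.   115.51 116.32  -0.77  -1.14  15.25]
 [175.   115.53 116.31  -1.05   0.12  13.03]
 [178.   115.39 116.27  -1.25  -0.4   15.1 ]
 [181.   115.4  116.24  -1.48  -0.53  14.17]]
s,z 0.181 0.11539881827017633 t 32.5667 grip 0.29726467896023967
[ 0.50438137 -0.24317445  0.1997949 ] 34.6583
```

View pics/e1.png

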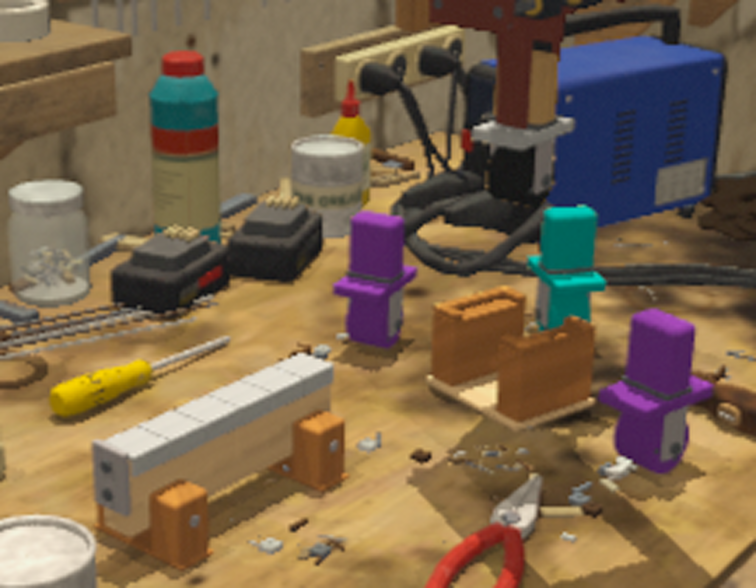

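All six sections are flush, the steel cap now stands proud of them, and the roller is upright in the grip. Returning it to its rest.

Run:
```python
from h import *
np.set_printoptions(precision=4,suppress=True)
x,y=.5041,-.2439
move_pose([x,y,.2],R(74.2)); movel([x,y,.075],v=.1); wait(.2); f0=fz(6)
hit=movel([x,y,.0475],v=.015,until_force=3); print(hit,get_tcp_pos(),fz()-f0,get_time())
```

```text
True [ 0.5041 -0.2439  0.0504] [0.0494 0.193  9.5711] 39.3667
```

Run:
```python
from h import *
np.set_printoptions(precision=4,suppress=True)
x,y=.5041,-.2439
movel([x,y,.0506],v=.02); command_gripper(.45); wait(.2)
movel([x,y,.12],v=.08); movel([x,y,.22],v=.2); wait(.3); print(get_tcp_pos(),fz(),get_time())
im=read_camera("scene")[:,:,::-1]; tp=read_camera("top")[:,:,::-1]; cv2.imwrite("pics/ft.png",tp)
a=cv2.resize(im[180:300,200:460],(780,360),interpolation=cv2.INTER_CUBIC); b=cv2.resize(tp[195:275,230:490],(780,240),interpolation=cv2.INTER_CUBIC)
cv2.imwrite("pics/f.png",np.vstack([a,b]))
```

```text
[ 0.5036 -0.2436  0.2188] [-0.6463 -0.1088 -0.7073] 42.2333
```

View pics/f.png

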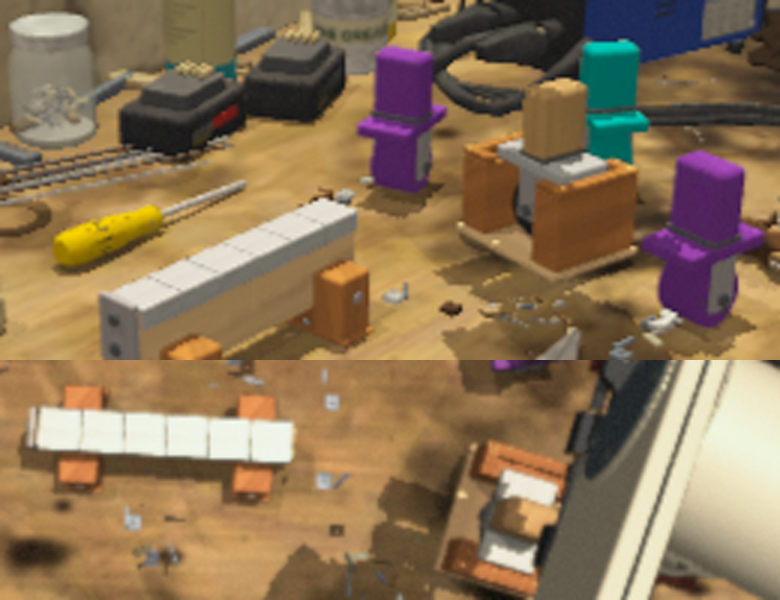

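The roller sits upright in its rest with the plate inside the rim (scene crop about (552,160)), released, and the trim is flush. Handing in.

```bash
python3 -c "
from station import *
print(job_done(),get_time())"
```

```text
the job is handed in; nothing more can be done
the job is handed in; nothing more can be done
```

I rolled all six trim sections down from the cap end to the open end at about 15 N; they look flush in the pictures. The roller is back upright in its rest, and I handed the job in at about 42 s of the 72 s allowed; no verdict was shown.

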